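# Slide the specimen plate under the camera bridge and start the scan

## Robot

A 7-joint arm with a two-finger parallel gripper is mounted at the origin on the work surface. World frame = base frame: x ahead of the robot, y to its left, z up, the work surface at z = 0. Lengths are in mm, angles in rad, forces in N, time in s.
With the tool pointing down it reaches from about 400 to 900 mm from the base axis. Payload 5.6 kg.
Tool frame: the origin (TCP) lies midway between the tips of the shut fingers; the grasp point (between the pads) lies 19 mm behind it; z points along the fingers, y is the line along which they close (so a half turn about z gives the same grasp; the last joint's range is limited). The gripper opens to 92 mm and grips with 3 to 60 N. Pads are 20 mm wide; open, the fingers measure 128 mm over their backs; the gripper's body (75 mm by 189 mm) begins 69 mm behind the grasp point.
Start: joints at [1.136, 0.468, -0.012, 1.603, 0.006, 1.071, -0.056], TCP at [248.164, -600.769, 214.592] pointing down, gripper open.
Joint ranges: [-2.53, 2.53], [-0.31, 2.02], [-1.57, 1.55], [0.28, 2.44], [-1.29, 4.43], [0.15, 1.84], [-2.92, 2.92]. Speed limits (rad/s): [2.57, 2.57, 3.14, 3.14, 3.14, 3.14, 3.14].

## Interface

Orientations are given as a rotation vector (axis times angle).
In Python, from cell import robot, grip, kin, viewer gives the robot as it stands. Calls block until the motion is done:
- robot.movep(position, orientation): joint-space move of the TCP to a pose.
- robot.servo_line(position, feed=150, rotation=None): straight line of the TCP; rotation=None keeps the orientation; feed is the mean speed in mm/s.
- robot.goto_joints(angles): joint-space move.
- grip(opening, newtons=None): opening from 0.0 (shut) to 1.0 (fully open); newtons is the grip in N (None keeps the last); returns when the fingers have stopped.
- robot.hold(seconds).
- kin.ik(position, orientation): joint angles nearest the present ones, or None.
- robot.observe(): the state.
- viewer.read_camera(name): name is "scene" or "top" or "wrist"; returns the picture (400x640x3 uint8, red, green, blue); there is no depth.
- viewer.camera_info(name): a dict with "camera_matrix" (3x3 intrinsics, pixels), "R" (3x3) and "t" (3): a world point X has camera coordinates R X + t. Camera axes: x right, y down, z forward; pixel columns grow to the right and rows downward; lengths in mm; the calibration is good to about 2 mm. The wrist camera is an equidistant fisheye: a pixel r from the principal point sees the ray r / f radians off the axis. A picture is of the moment at which its call begins: read the wrist's pose just before it. camera_info takes no time and is no camera call; for the wrist camera it gives the pose at the moment of the call.
A pose or a line that the arm cannot do raises robot.IKError and nothing moves.
- robot.job_done(): hands the job in; it is judged then, once.
Trained networks look in the newest picture that a camera, given by its name, has taken for a name from the list of things; names that differ only in an ending like _2 or _b are one class to them, and where a whole thing is asked for, a point or a joint stands for the part that bears it (a point fixed in the world has none). Each returns a list of dicts, best first, with "confidence" (0 to 1); they miss things now and then, are a little off and sometimes report something else, mostly with a low value. They report only what shows in the picture. A call takes as long as a camera call.
- viewer.silhouettes(name, camera): "mask" (400x640 bool, what is visible of it).
- viewer.pinpoint(name, camera): "at" ([x, y, z] in mm, in the coordinates of the camera as it stood for that picture, good to about 4 mm: a listed point, or the origin of a listed thing).
The state is a dict: "t": time; "joints": joint angles; "joint_velocities": joint speeds; "joint_torque": joint torques, N m; "tcp_pos": TCP position; "tcp_rot": TCP orientation; "contact_force": force on the tool from outside, world axes, zero at the start; "wrist_torque": the same for the moment, N m; "grip_width": opening from 0.0 (shut) to 1.0 (fully open); "grip_force": force on a finger pad.
Only numpy, scipy, OpenCV 4.12 (cv2) and the standard library are available. Lean on these libraries where they do the work, as an engineer would, in place of code of your own. Each camera call takes 0.05 s, during which the arm holds its last target. There are 200 camera calls.

## Task

Push the flat specimen plate along the desk, without gripping, lifting or tipping it, into the tunnel of the low camera bridge until it lies centred and square under the lens, sticking out equally on both sides. Then press the button on top of the bridge all the way down to start the scan, and let go of it, leaving the plate in place. Do not disturb the other things on the desk.

Things in the scene. Friction and masses are not known exactly. Their poses are not given: they have to be found in the camera images.
- plate: specimen plate: loose flat aluminium slab, 92 mm (its x) by 150 (its y, the long way) by 15 thick, 0.25 to 0.5 kg, with three pale glass windows flush in its top; too wide to grip. Origin: centre of its underside; z up. Ends alike, either may go in first. It starts beyond either mouth of the tunnel (+y or -y of the bridge), askew by up to 0.45 rad
- bridge: camera bridge: cream block fixed to the desk, 180 mm (its x) by 60 (its y) by 50 high; a tunnel runs through it along y, open at both ends, 120 wide, 19 high, its floor the bare desk. A black lens barrel, 48 across, stands on top, up to 78 high. Origin: on the desk, mid-tunnel under the lens: the plate's origin belongs here, its y along this y, either way round, 45 mm sticking out each side
- start (a joint): the round grey spring push button on the bridge's top over its +x foot; 0 when released, 0.006 m when fully down, which takes 5 N
- start_top (a point): centre of that button's top face (22 mm across); press straight down
- jar: small closed glass sample jar, 48 mm across, 58 tall, standing beside the bridge's button foot; origin at the centre of its underside; leave alone
- cap: white jar cap, flat disc 54 mm across, 11 high, lying beside the bridge's other foot; origin at the centre of its underside; leave alone
- tweezers: steel tweezers lying flat, about 125 mm long, 8 high; origin at the centre of its underside; leave alone
- dish: shallow open glass dish, 72 mm across, 16 high; origin at the centre of its underside; leave alone
- dropper: small amber dropper bottle, 32 mm across, 70 tall; origin at the centre of its underside; leave alone
- counter: round steel tally counter, 42 mm across, 36 high; origin at the centre of its underside; leave alone

How it is judged:
By the outcome, as a careful person would: the job done as asked, in the order asked, and still so for the second after the job is handed in, with the robot touching nothing.
It also fails if it takes over 72 s, if anything falls off the work surface, if the arm or the gripper's body presses on something with over 40 N, if the wrist force passes 120 N, or if a joint passes its speed limit or range.

## Working session

There is one attempt and no reset: what is moved stays moved. The work goes in short steps, each a Python script; the robot and the scene stay as the last script left them, time stands still between calls to the robot, and variables do not carry over. Pictures are saved under pics/ and viewed, at most 10 in all, crops included, and the job is handed in when it is done.

```bash
mkdir -p pics; ls; cat > h.py <<'E'
import numpy as np, cv2
from cell import robot, grip, kin, viewer
def world(cam,p):
    i=viewer.camera_info(cam); return np.array(i["R"]).T@(np.array(p)-np.array(i["t"]))
def pix2plane(cam,uv,z):
    i=viewer.camera_info(cam);K=np.array(i["camera_matrix"]);R=np.array(i["R"]);t=np.array(i["t"])
    uv=np.atleast_2d(uv).astype(float)
    d=(np.c_[uv,np.ones(len(uv))]@np.linalg.inv(K).T)@R; o=-R.T@t
    return o+d*((z-o[2])/d[:,2])[:,None]
def save(cam,n):
    im=viewer.read_camera(cam); cv2.imwrite(f"pics/{n}.png",im[:,:,::-1]); return im
E
python3 - <<'E'
from h import *
o=robot.observe();print(o["t"],o["tcp_pos"],o["tcp_rot"])
for c in("top","scene"):
    save(c,c+"0")
    for n in "plate bridge start_top jar cap tweezers dish dropper counter".split():
        r=viewer.pinpoint(n,c)
        print(c,n,[(np.round(world(c,x["at"])).tolist(),round(x["confidence"],2)) for x in r[:2]])
for n in("plate","bridge"):
    for c in ("top",):
        s=viewer.silhouettes(n,c)[:1]
        for x in s:
            m=x["mask"].astype(np.uint8);cs=max(cv2.findContours(m,0,2)[0],key=cv2.contourArea)
            b=cv2.boxPoints(cv2.minAreaRect(pix2plane(c,cs[:,0],15 if n=="plate" else 50)[:,:2].astype(np.float32)))
            print(n,c,x["confidence"],b.round(1).tolist())
E
```

```text
pics
0.0 [ 247.9038759  -600.23349528  213.64120769] [-3.07982044e+00 -6.11102330e-01  7.57900485e-04]
top plate [([561.0, -160.0, 1.0], 0.9)]
top bridge [([549.0, 152.0, 3.0], 0.78)]
top start_top [([626.0, 158.0, 72.0], 0.63), ([501.0, 414.0, -1.0], 0.27)]
top jar [([690.0, 157.0, 2.0], 0.97)]
top cap [([416.0, 129.0, 1.0], 0.66)]
top tweezers [([795.0, -188.0, 1.0], 0.82), ([548.0, 150.0, -1.0], 0.27)]
top dish [([791.0, 189.0, -2.0], 0.81), ([416.0, 129.0, -0.0], 0.52)]
top dropper [([796.0, 24.0, 2.0], 0.57)]
top counter [([504.0, 415.0, 1.0], 0.66)]
scene plate [([561.0, -157.0, -4.0], 0.79)]
scene bridge [([549.0, 154.0, 1.0], 0.95)]
scene start_top [([624.0, 158.0, 70.0], 0.5)]
scene jar [([691.0, 152.0, -1.0], 0.71)]
scene cap [([411.0, 132.0, 2.0], 0.44)]
scene tweezers [([796.0, -186.0, -3.0], 0.73)]
scene dish [([787.0, 194.0, 1.0], 0.79)]
scene dropper [([800.0, 20.0, -3.0], 0.56)]
scene counter [([498.0, 408.0, 1.0], 0.88)]
plate top 0.63 [[510.6000061035156, -81.5999984741211], [516.5, -233.6999969482422], [611.2000122070312, -230.0], [605.2000122070312, -77.9000015258789]]
bridge top 0.69 [[455.6000061035156, 172.89999389648438], [461.20001220703125, 110.4000015258789], [648.0, 127.19999694824219], [642.2999877929688, 189.8000030517578]]
```

View pics/top0.png

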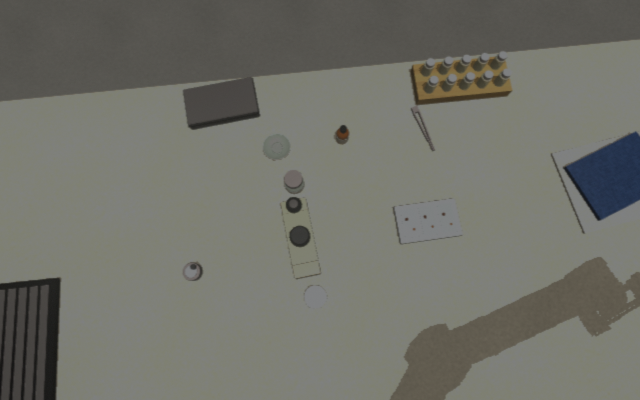

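View pics/scene0.png

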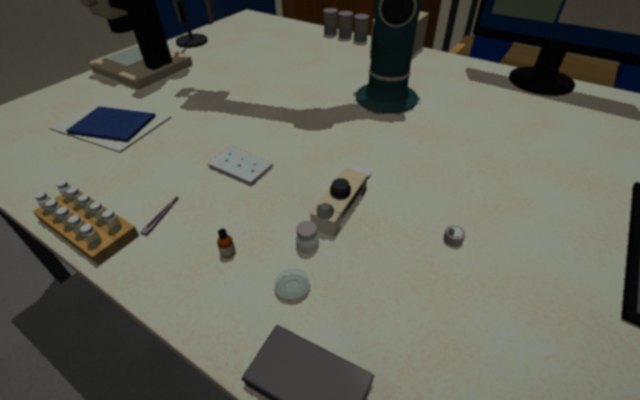

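The top view shows the plate (~430,221) nearly in line with the bridge (~300,238, button at the jar end), with a clear path between them. The scene view agrees. Next is a closer look with the wrist camera.

```bash
cat >> h.py <<'E'
from scipy.spatial.transform import Rotation as Ro
def down(psi): return (Ro.from_euler('z',psi)*Ro.from_euler('x',np.pi)).as_rotvec()
def proj(i,X):
    K=np.array(i["camera_matrix"]);Xc=np.asarray(X,float)@np.array(i["R"]).T+np.array(i["t"])
    r=np.linalg.norm(Xc[...,:2],axis=-1);th=np.arctan2(r,Xc[...,2])
    return Xc[...,:2]/r[...,None]*th[...,None]*[K[0,0],K[1,1]]+[K[0,2],K[1,2]]
def ortho(im,i,c,z,ax,half,s):  # rows: -bridge/world y ; axis angle ax ; s px/mm
    n=int(2*half*s);g=(np.arange(n)+.5)/s-half
    X,Y=np.meshgrid(g,-g);ca,sa=np.cos(ax),np.sin(ax)
    P=np.stack([c[0]+ca*X-sa*Y,c[1]+sa*X+ca*Y,np.full_like(X,z)],-1)
    uv=proj(i,P).astype(np.float32)
    return cv2.remap(im,uv[...,0],uv[...,1],cv2.INTER_CUBIC)
def wshot(n):
    i=viewer.camera_info("wrist");im=save("wrist",n);np.savez(f"pics/{n}.npz",im=im,**{k:np.array(i[k]) for k in("camera_matrix","R","t")});return im,i
def masks(name):
    return [(x["confidence"],x["mask"]) for x in viewer.silhouettes(name,"wrist")]
def rect(mask,i,z):
    m=mask.astype(np.uint8);cs=max(cv2.findContours(m,0,cv2.CHAIN_APPROX_NONE)[0],key=cv2.contourArea)[:,0].astype(float)
    K=np.array(i["camera_matrix"]);R=np.array(i["R"]);o=-R.T@np.array(i["t"])
    q=(cs-K[:2,2])/[K[0,0],K[1,1]];th=np.linalg.norm(q,axis=1)
    d=np.c_[q/th[:,None]*np.sin(th)[:,None],np.cos(th)]@R
    P=(o+d*((z-o[2])/d[:,2])[:,None])[:,:2].astype(np.float32)
    b=cv2.boxPoints(cv2.minAreaRect(P)); return b.mean(0),b
E
python3 - <<'E'
from h import *
print(kin.ik([485,-158,6],down(0.09)),[kin.ik([585,-250,6],down(0.09+s*np.pi/2)) for s in(1,-1)])
robot.movep([560,-150,260],down(0.09))
im,i=wshot("w1"); C=-np.array(i["R"]).T@i["t"];print("cam",C.round(),np.array(i["R"]).round(2).tolist(),i["camera_matrix"])
for c,m in masks("plate")[:1]: print("plate",c,[a.round(1).tolist() for a in rect(m,i,15)])
print([world("wrist",x["at"]).round(1) for x in viewer.pinpoint("plate","wrist")[:1]])
off=C[:2]-[560,-150]
robot.movep([549-off[0],153-off[1],260],down(0.09))
im,i=wshot("w2")
for c,m in masks("bridge")[:1]: print("bridge",c,[a.round(1).tolist() for a in rect(m,i,50)])
for n in("bridge","start_top"): print(n,[world("wrist",x["at"]).round(1) for x in viewer.pinpoint(n,"wrist")[:1]])
cv2.imwrite("pics/o2.png",ortho(im,i,(549,153),50,0.09,130,2)[:,:,::-1])
print(robot.observe()["t"])
E
```

```text
[ 0.37575683  0.56821084 -0.1549204   2.05872921  0.16611345  0.52610183
 -1.37990166] [array([ 0.58075437,  0.73579335, -0.31679911,  1.73716736,  0.32262461,
        0.72011145,  0.18613936]), array([ 0.17001356,  0.71450109,  0.24886938,  1.76772995, -0.25601573,
        0.69103513, -2.492868  ])]
cam [ 640. -144.  428.] [[0.09, -1.0, 0.0], [-0.96, -0.08, 0.28], [-0.28, -0.03, -0.96]] [[309.70691629   0.         321.80723644]
 [  0.         309.70691629 198.04700565]
 [  0.           0.           1.        ]]
plate 0.66 [[563.2000122070312, -156.1999969482422], [[514.2000122070312, -83.0], [518.4000244140625, -232.1999969482422], [612.2999877929688, -229.5], [608.0999755859375, -80.30000305175781]]]
[array([ 564.6, -158.8,   -3.1])]
bridge 0.87 [[553.0, 151.8000030517578], [[457.8999938964844, 174.1999969482422], [464.1000061035156, 111.30000305175781], [648.0, 129.39999389648438], [641.7999877929688, 192.1999969482422]]]
bridge [array([546.3, 153.1,  -2.3])]
start_top [array([624.9, 154.7,  73.1])]
4.6167
```

View pics/o2.png

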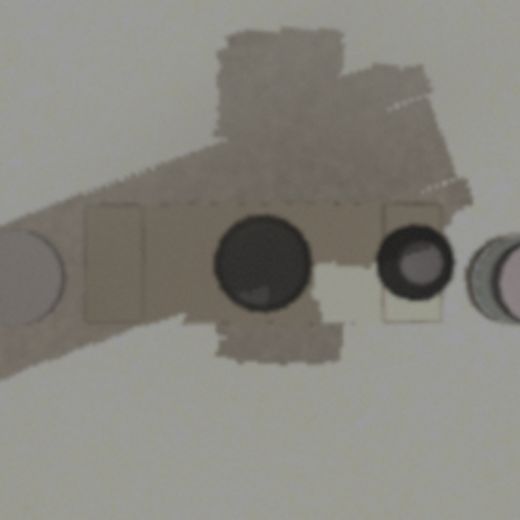

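The rectified view shows the bridge's top face squarely, at columns 84–442 and rows 204–323. The button sits at (420,263), with the jar and cap clear. I'll refine the yaw numerically.

```bash
python3 - <<'E'
from h import *
d=np.load("pics/w2.npz");o=ortho(d["im"],d,(549,153),50,0.09,130,4).astype(float).mean(2)
o=cv2.GaussianBlur(o,(0,0),2.5)
gy=np.abs(np.diff(o,axis=0))
for nm,r0 in(("top",408),("bot",646)):
    P=[]
    for c in list(range(176,400,8))+list(range(640,880,8)):
        w=gy[r0-14:r0+15,c]; P.append((c,r0-14+w.argmax(),w.max()))
    P=np.array(P);k=P[:,2]>0.5;
    f=np.polyfit(P[k,0],P[k,1],1);
    for _ in range(4):
        res=np.abs(P[:,1]-np.polyval(f,P[:,0]));kk=k&(res<max(2,1.5*np.median(res[k])));f=np.polyfit(P[kk,0],P[kk,1],1)
    print(nm,kk.sum(),"slope",-f[0],"row mid /4",np.polyval(f,526)/4, P[:,1].astype(int).tolist())
gx=np.abs(np.diff(o[420:630],axis=1)).mean(0)
for c in(168,286,766,884): w=gx[c-12:c+13];print((c-12+w.argmax()+.5)/4,w.max())
E
```

```text
top 25 slope 0.0023977237060782146 row mid /4 100.58867975981597 [394, 407, 407, 403, 402, 403, 403, 403, 403, 403, 403, 403, 403, 407, 410, 407, 405, 405, 403, 404, 404, 394, 396, 405, 403, 400, 399, 411, 395, 395, 409, 400, 401, 402, 417, 409, 409, 412, 411, 409, 406, 394, 400, 408, 405, 403, 414, 399, 400, 401, 401, 402, 401, 401, 402, 402, 403, 402]
bot 34 slope 0.0036582312189731166 row mid /4 161.79006367325528 [648, 649, 649, 648, 649, 649, 648, 648, 660, 660, 659, 654, 651, 650, 648, 649, 646, 644, 641, 639, 636, 632, 632, 632, 650, 648, 646, 647, 645, 645, 645, 645, 645, 644, 642, 649, 650, 650, 638, 652, 644, 656, 642, 644, 646, 649, 649, 648, 648, 647, 647, 647, 647, 647, 646, 646, 646, 646]
41.375 0.9172953340580188
72.875 0.6132996150274445
189.375 3.0409520567751724
221.875 2.3980269277718333
```

```bash
cat >> h.py <<'E'
B=np.array([550.6,151.6]);TH=0.093
def bw(x,y,z): c,s=np.cos(TH),np.sin(TH); return [B[0]+c*x-s*y,B[1]+s*x+c*y,z]
def wb(p): c,s=np.cos(TH),np.sin(TH); d=np.array(p)[:2]-B; return np.array([c*d[0]+s*d[1],-s*d[0]+c*d[1]])
E
python3 - <<'E'
from h import *
pc=wb([563.2,-156.2]);print("plate in bridge",pc)
y=pc[1]
robot.movep(bw(-100,y,60),down(TH));grip(1.0)
robot.servo_line(bw(-100,y,5),feed=120)
f0=robot.observe()["contact_force"]
robot.servo_line(bw(-70,y,5),feed=60);
robot.servo_line(bw(-56,y,5),feed=30);o=robot.observe();print(wb(o["tcp_pos"]),o["tcp_pos"][2],o["contact_force"]-f0)
robot.servo_line(bw(-80,y,5),feed=120);robot.servo_line(bw(-80,y,120),feed=250)
im,i=wshot("w0b");C=-np.array(i["R"]).T@i["t"];off=C[:2]-np.array(bw(-80,y,0))[:2]
robot.movep([*(np.array(bw(0,y+20,0))[:2]-off),200],down(TH))
im,i=wshot("w3")
for c,m in masks("plate")[:1]:
    ctr,b=rect(m,i,15);print("plate",c,wb(ctr),[wb(q).round(1).tolist() for q in b])
cv2.imwrite("pics/o3.png",ortho(im,i,bw(0,y,0),15,TH,110,2.5)[:,:,::-1])
print(robot.observe()["t"])
E
```

```text
plate in bridge [ -16.03860377 -307.63998958]
[ -55.89770507 -307.5269092 ] 4.812749010850583 [-2.23308845 -0.92886428 -0.31355762]
plate 0.94 [   0.58144213 -306.69757012] [[-45.5, -230.1], [-46.3, -382.8], [46.7, -383.3], [47.5, -230.6]]
9.625
```

View pics/o3.png

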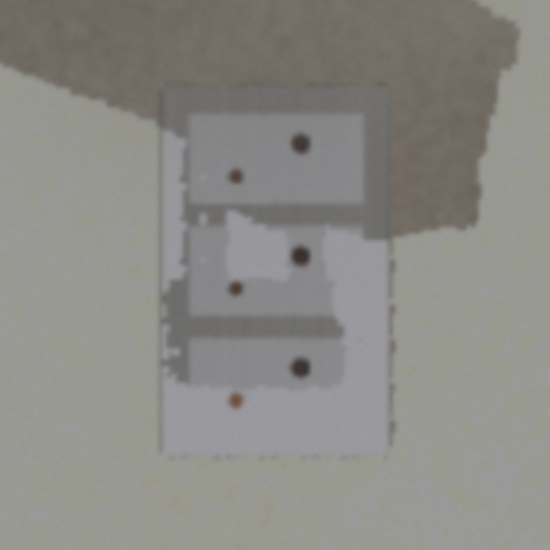

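```bash
python3 - <<'E'
from h import *
psi=TH+np.pi/2
robot.movep(bw(0,-425,80),down(psi));grip(0.45)
robot.servo_line(bw(0,-425,5),feed=120)
f0=robot.observe()["contact_force"]
robot.servo_line(bw(0,-395,5),feed=80)
robot.servo_line(bw(0,-205,5),feed=55);o=robot.observe();print(wb(o["tcp_pos"]),o["tcp_pos"][2],o["contact_force"]-f0)
im,i=wshot("w4")
for c,m in masks("plate")[:1]:
    ctr,b=rect(m,i,15);print("plate",c,wb(ctr),[wb(q).round(1).tolist() for q in b])
cv2.imwrite("pics/o4.png",ortho(im,i,bw(0,-90,0),15,TH,130,2)[:,:,::-1])
print(robot.observe()["t"])
E
```

```text
[ 5.48969883e-03 -2.05132451e+02] 5.012028670544129 [ 0.88775949 -0.97128392  0.15823185]
plate 0.91 [   0.77193322 -128.91933662] [[-45.0, -63.7], [-45.0, -194.2], [46.5, -194.2], [46.6, -63.7]]
16.8667
```

View pics/o4.png

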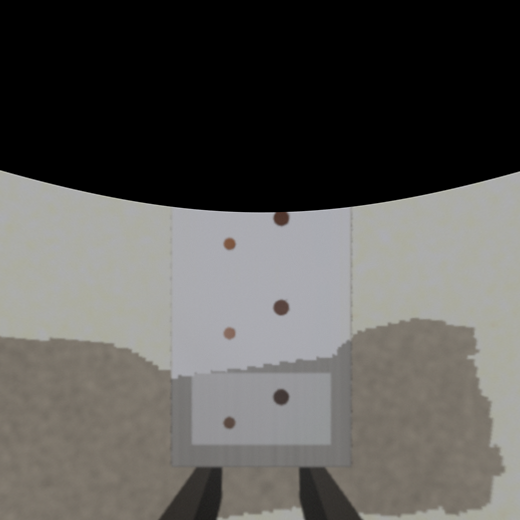

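Rectified view: the plate is square and centred (columns 171–351), with its rear edge at row 466 against both fingertips. I'll push it in, stopping a little short to check.

```bash
cat > chk.py <<'E'
from h import *
import sys
def check(n):
    # camera is ~80 mm along tool x and tilted; put it above the bridge
    psi=TH+np.pi/2
    robot.movep(bw(0,-83,260),down(psi))
    im,i=wshot(n);print("cam",wb(-np.array(i["R"]).T@i["t"]))
    a=ortho(im,i,bw(0,0,0),15,TH,100,2.8);b=ortho(im,i,bw(0,0,0),50,TH,100,2.8)
    a=a[:,110:450];b=b[:,110:450]   # bridge x -60.7..60.7
    cv2.imwrite(f"pics/{n}o.png",np.hstack([a,b])[:,:,::-1])
    print(robot.observe()["t"])
E
python3 - <<'E'
from chk import *
f0=robot.observe()["contact_force"]
robot.servo_line(bw(0,-88,5),feed=50);o=robot.observe();print(wb(o["tcp_pos"]),o["contact_force"]-f0)
robot.servo_line(bw(0,-110,5),feed=120);robot.servo_line(bw(0,-110,130),feed=250)
check("w5")
E
```

```text
[ 8.04609538e-03 -8.81578721e+01] [-0.70285247  0.27364199 -0.36680545]
cam [ 0.21036171 -2.98550172]
20.9833
```

View pics/w5o.png

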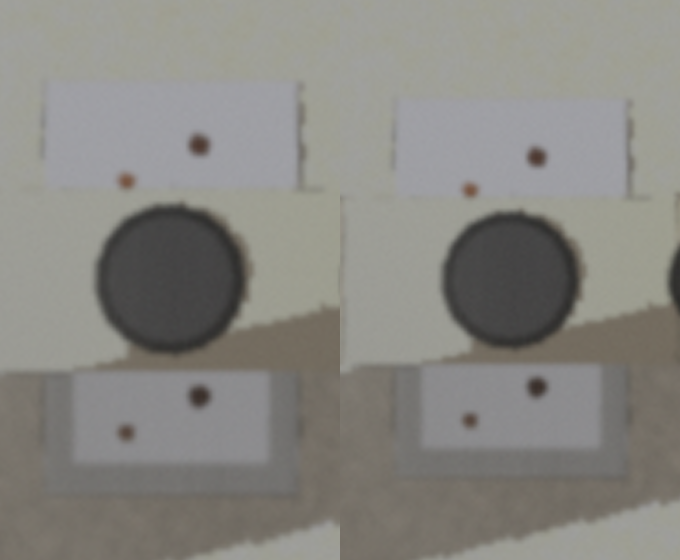

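Left (plate plane): plate rows 81–496, so its centre is 3.0 mm short. Right (z = 50): bridge rows 196–363, centred. Laterally it's within 0.3 mm and square. I'll push 3.2 mm more, then check again.

```bash
python3 - <<'E'
from chk import *
robot.movep(bw(0,-112,60),down(TH+np.pi/2))
robot.servo_line(bw(0,-112,5),feed=120)
robot.servo_line(bw(0,-92,5),feed=80)
robot.servo_line(bw(0,-84.8,5),feed=20);robot.hold(0.2);print(wb(robot.observe()["tcp_pos"]))
robot.servo_line(bw(0,-110,5),feed=120);robot.servo_line(bw(0,-110,130),feed=250)
check("w6")
print([wb(world("wrist",x["at"])) for x in viewer.pinpoint("start_top","wrist")[:1]])
E
```

```text
[-2.99971701e-02 -8.52118787e+01]
cam [ 0.20873372 -2.98203501]
25.175
[array([73.70111141, -4.98112456])]
```

View pics/w6o.png

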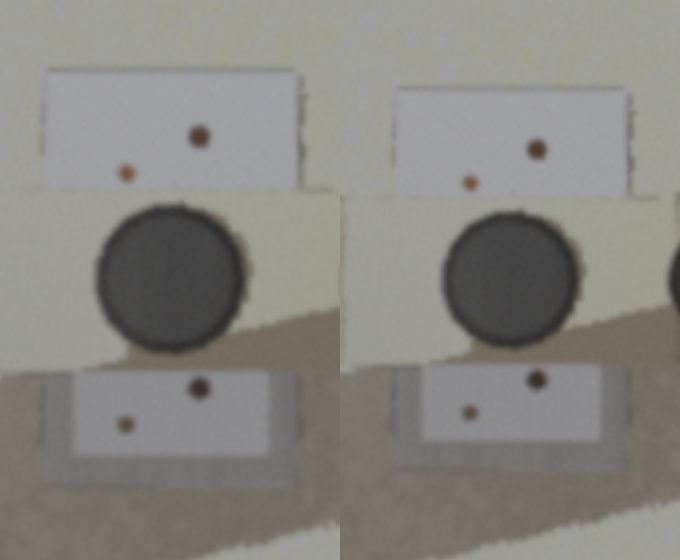

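The plate now spans rows 70–488, centre 279, against the bridge centre at 279.5, so it is centred and square. Next, the button.

```bash
python3 - <<'E'
from h import *
robot.movep(bw(75,-0.5,130),down(TH+np.pi/2));grip(0.0);robot.hold(0.3)
f0=robot.observe()["contact_force"]
robot.servo_line(bw(75,-0.5,82),feed=80)
for z in np.arange(80,56,-1.0):
    robot.servo_line(bw(75,-0.5,z),feed=15)
    o=robot.observe();f=(o["contact_force"]-f0)[2];print(z,round(o["tcp_pos"][2],1),round(f,1))
    if f>12: break
robot.hold(0.3);print((robot.observe()["contact_force"]-f0))
robot.servo_line(bw(75,-0.5,130),feed=80)
print(robot.observe()["t"])
E
```

```text
80.0 80.3 1.2
79.0 79.0 0.5
78.0 77.9 0.6
77.0 76.9 -0.3
76.0 75.9 1.1
75.0 74.9 -0.1
74.0 73.9 1.1
73.0 72.9 0.4
72.0 72.2 2.2
71.0 71.2 3.1
70.0 70.1 3.4
69.0 69.1 5.3
68.0 68.1 4.3
67.0 67.1 5.0
66.0 66.5 7.2
65.0 66.4 12.5
[-2.14354302 -2.27937584 13.03116031]
33.0167
```

```bash
python3 - <<'E'
from chk import *
check("w7")
a=cv2.imread("pics/w6o.png").astype(int);b=cv2.imread("pics/w7o.png").astype(int)
d=np.abs(a-b).max(2);print("changed px (plate plane)",(d[:,:340]>40).sum())
im=save("top","top9")
for n in "jar cap tweezers dish dropper counter".split():
    print(n,[np.round(world("top",x["at"])).tolist() for x in viewer.pinpoint(n,"top")[:1]])
E
```

```text
cam [ 0.54142184 -2.63742756]
33.7917
changed px (plate plane) 113
jar [[691.0, 161.0, 2.0]]
cap [[417.0, 129.0, 1.0]]
tweezers [[690.0, 154.0, 4.0]]
dish [[794.0, 193.0, -1.0]]
dropper []
counter [[505.0, 410.0, -2.0]]
```

View pics/w7o.png

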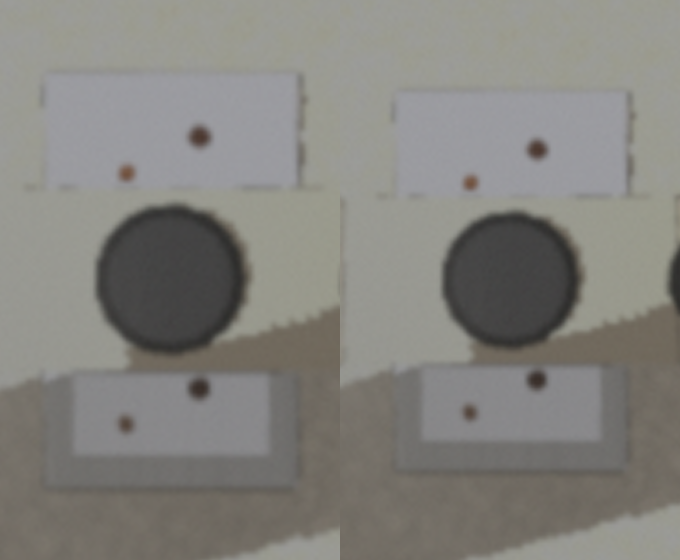

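The plate is unchanged (rows 71–489), centred and square, and the robot is clear.

```bash
python3 -c "
from cell import robot
print(robot.job_done())"
```

```text
the job is handed in; nothing more can be done
None
```

The plate lies centred and square under the lens (within about 0.5 mm by camera), the button was pressed to its stop and released, nothing else was touched, and the job was handed in at about 34 s; the final check did not re-find the dropper or tweezers, but the arm never went near either.

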